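# Roll the rolling pin onto the red band

### The arm

A 6-joint arm with a two-finger parallel gripper is mounted at the origin on the work surface. World frame = base frame: x ahead of the robot, y to its left, z up, the work surface at z = 0. Lengths are in mm, angles in rad, forces in N, time in s.
With the tool pointing down it reaches from about 275 to 750 mm from the base axis. Payload 10.2 kg.
Tool frame: the origin (TCP) lies between the finger pads; the fingertips stand 17 mm ahead of it and the grasp point (between the pads) lies 2 mm behind it (tips_ahead is the distance from the TCP to the fingertips, in mm); z points along the fingers, y is the line along which they close (so a half turn about z gives the same grasp; the last joint's range is limited). The gripper opens to 85 mm and grips with 20 to 120 N. Pads are 22 mm wide; open, the fingers measure 114 mm over their backs; the gripper's body (76 mm by 85 mm) begins 54 mm behind the grasp point. The pads swing forward as they close: fully open they stand 13 mm farther back than shut.
Start: joints at [1.055, 0.313, 1.498, -0, 1.331, -0.223], TCP at [151.546, 502.658, 248.294] pointing down, gripper open.
Joint ranges: [-2.94, 2.94], [-0.97, 2.17], [0.19, 2.56], [-1.23, 4.37], [0.02, 3.11], [-2.88, 2.88]. Speed limits (rad/s): [2.39, 2.39, 3.01, 3.14, 3.14, 3.14].

### API

Orientations are given as a unit quaternion [w, x, y, z].
In Python, from rig import sense, capture, finish_job, boxes_of, tips_ahead gives the robot as it stands.
- The arm moves only by the tool drive_tool, never from a script. Its argument "commands" is text: rows parted by semicolons, each of 7 numbers parted by spaces: the shift along the world's x, y, z in units of 0.1 m (1.0 is 0.1 m), then the turn, a rotation vector about the world's x, y, z in units of pi/4 rad (1.0 is pi/4 rad), then the opening in per cent of the stroke, from 0 (shut) to 100 (fully open). A call has 1 to 20 rows; each row shifts and turns the commanded pose from where the row before left it; what a row does not reach is not made up. A row lasts 1/12 s, in which the tool goes at most 41.7 mm and 7.16 degrees, less where a joint would pass 70% of its speed; a pose out of reach is approached as far as the arm can. A call with a number of a shift or a turn outside -1 to 1 is refused whole. A call with a gripper value outside its range is refused whole. The fingers move at their own pace and stop on an object; "force" is the grip in N (left out, the last holds). Time passes only in rows, so rows that do not move let the fingers close. It gives the time, the measured TCP pose, the force, the opening and the grip force at its end, in the units of the state.
- sense(): the state, without advancing time (a new reading comes with each control period).
- capture(name): name is "scene" or "side" or "wrist"; returns a dict with "pixels" (480x640x3 uint8, blue, green, red), "fov_y" (degrees; the focal length in pixels is half the picture's height over the tangent of half this angle, whatever the lens; pixels are square), "cx", "cy" (the principal point, pixels), "k1" (the pictures are not rectified: a ray, as slopes to the right and down, at radius r is drawn at 1 + k1 r^2 times it, then the intrinsics apply), "position" and "attitude" of the camera in the world; the wrist camera has in their place "tool_from_camera" (4x4, takes a point from camera to tool coordinates, whose origin is the TCP and whose axes are the flange's). Camera axes: x right, y down, z forward; pixel columns grow to the right and rows downward; lengths in mm; the calibration is good to about 2 mm. A picture is of the moment at which its call begins: read the wrist's pose just before it. There is no depth.
- finish_job(): hands the job in; it is judged then, once.
Trained networks look in a picture, given as the dict that the camera call returned (one of the last four; its "shot" number tells which), for a name from the list of things; names that differ only in an ending like _2 or _b are one class to them, and where a whole thing is asked for, a point or a joint stands for the part that bears it (a point fixed in the world has none). Each returns a list of dicts, best first, with "confidence" (0 to 1); they miss things now and then, are a little off and sometimes report something else, mostly with a low value. They report only what shows in the picture. A call takes as long as a camera call.
- boxes_of(picture, name): "position" ([column, row] in pixels, amid what is visible of it).
The state is a dict: "time_s": time; "joints": joint angles; "dq": joint speeds; "tau": joint torques, N m; "eef_pos": TCP position; "ee_rot": TCP orientation; "force": force on the tool from outside, world axes, zero at the start; "wrist_torque": the same for the moment, N m; "grip_width": opening from 0.0 (shut) to 1.0 (fully open); "grip_force": force on a finger pad.
Only numpy, scipy, OpenCV 4.12 (cv2) and the standard library are available. Lean on these libraries where they do the work, as an engineer would, in place of code of your own. Each camera call takes 0.05 s, during which the arm holds its last target. There are 200 camera calls.

### The job

Roll the wooden rolling pin across the grey pastry mat, pushing it along with the fingertips on its top, until it comes to rest centred over the printed red band and lying along it. Do not reach down beside the pin, do not pick it up, and leave the jar, the tumbler and the red whistle cap alone.

Things in the scene. Friction and masses are not known exactly. Their poses are not given: they have to be found in the camera images.
- shelf: low wooden counter shelf, 320 (x) x 800 (y) mm, level, top 150 mm above the work surface. Origin: centre of its top face; z up, y along its length. A grey silicone pastry mat, 240 (x) x 360 (y) mm, 3 mm thick, is fixed at the middle of the top: the mat's upper face is at z = 153 mm. A gasket and a steel separator hang in clips under its far edge, out of the way.
- band: flat red band printed on the mat, 220 mm long (its x axis) and 70 mm wide (its y axis); it cannot be felt. Origin: centre of the band on the mat's upper face; z up. It is parallel to the shelf's short side, and the pin may start on either side of it (+y or -y), 70 to 140 mm away.
- pin: wooden rolling pin, 0.36 kg: barrel 60 mm thick, 180 mm long, plus a dark 36 mm handle, 25 mm thick, at each end. Origin: centre of the barrel, 30 mm above the mat (its top is at 60 mm). x runs along the barrel; y and z turn as it rolls. Starts within 4 degrees of the band's direction. Pads do not slip on it: moved 2 cm over its top, they roll it 1 cm. If slow, it coasts some mm.
- jar: white ceramic jar with blue lid and knob, 84 mm in diameter, 108 mm tall, standing on the shelf beside the mat. Origin: centre of its underside. Leave it alone.
- tumbler: clear glass tumbler, 70 mm rim diameter, 95 mm tall, standing on the shelf beside the mat. Origin: centre of its underside. Leave it alone.
- whistle: red plastic whistle cap, 32 mm in diameter, 46 mm tall, standing on the shelf beside the mat. Origin: centre of its underside. Leave it alone.

How it is judged:
By the outcome, as a careful person would: the job done as asked, in the order asked, and still so for the second after the job is handed in, with the robot touching nothing.
It also fails if it takes over 51 s, if anything falls off the work surface, if the arm or the gripper's body presses on something with over 40 N, if the wrist force passes 120 N, or if a joint passes its speed limit or range.

## Working session

There is one attempt and no reset: what is moved stays moved. The work goes in short steps, Python scripts to look and compute and a tool call to move; the robot and the scene stay as the last step left them, time stands still between calls to the robot, and variables do not carry over. Pictures are saved under pics/ and viewed, at most 10 in all, crops included, and the job is handed in when it is done.

Besides the shell and the picture viewer there is one more tool, called after ">>>" as name(argument=value, ...) on one line, values as JSON. drive_tool: Moves the arm, as the interface text tells. Shifts and turns lie within -1 to 1; 1 stands for 0.1 m of shift or pi/4 rad of turn. Its arguments: {"type":"object","properties":{"commands":{"type":"string"},"force":{"type":"number"}},"required":["commands"]}

```bash
mkdir -p pics; ls; cat > h.py <<'E'
import numpy as np,cv2
from rig import sense,capture,finish_job,boxes_of,tips_ahead
from scipy.spatial.transform import Rotation as R
def rot(a):
    a=np.array(a,float)
    return a if a.shape==(3,3) else R.from_quat(a,scalar_first=True).as_matrix()
def cam(p,s=None):
    if "tool_from_camera" in p:
        T=np.array(p["tool_from_camera"]);W=rot(s["ee_rot"])
        return W@T[:3,:3],np.array(s["eef_pos"])+W@T[:3,3]
    return rot(p["attitude"]),np.array(p["position"],float)
def at_z(p,uv,z,s=None):
    A,o=cam(p,s);f=240/np.tan(np.radians(p["fov_y"])/2)
    d=np.array([(uv[0]-p["cx"])/f,(uv[1]-p["cy"])/f]);x=d.copy()
    for _ in range(20): x=d/(1+p["k1"]*(x@x))
    r=A@np.array([*x,1]);return o+r*(z-o[2])/r[2]
E
python3 - <<'E'
from h import *
s=sense();print(s,tips_ahead if not callable(tips_ahead) else tips_ahead())
for n in["scene","side"]:
    p=capture(n);cv2.imwrite(f"pics/{n}0.png",p["pixels"])
    print(n,{k:v for k,v in p.items() if k!="pixels"})
    for o,z in[("pin",183),("band",153),("jar",200),("tumbler",197),("whistle",173),("shelf",150)]:
        for b in boxes_of(p,o)[:2]: print(o,b,at_z(p,b["position"],z).round(1))
E
```

```text
pics
{'time_s': 0.0, 'joints': array([ 1.05455220e+00,  3.13444822e-01,  1.49844132e+00,  2.92311116e-05,
        1.33100344e+00, -2.23414774e-01]), 'dq': array([ 0.00069365,  0.0008613 ,  0.00154241,  0.00320998, -0.00108993,
        0.00017349]), 'tau': array([ 1.11171932e-03, -4.12283850e+01, -2.59737647e+01, -1.32134919e-04,
        4.27116029e-03, -1.87096282e-05]), 'eef_pos': array([151.44037394, 502.43652196, 247.73611833]), 'ee_rot': array([-2.47626399e-04,  1.45895528e-01,  9.89299790e-01, -5.99488655e-04]), 'force': array([ 0.35036212, -0.4279811 , -0.33333839]), 'wrist_torque': array([-0.02329177,  0.00575787, -0.00994271]), 'grip_force': 0.0, 'grip_width': 1.0009356207136355} 17.0
scene {'fov_y': 46.60468880954834, 'cx': 318.159083959338, 'cy': 233.09333118309334, 'k1': -0.039457892100404825, 'position': array([1155.02795645,  251.23066542, 1045.95092453]), 'attitude': array([-0.17851393,  0.51961062,  0.79437444, -0.25904984]), 'shot': 1}
pin {'position': [258.4, 234.5], 'confidence': 0.69} [610.  -95.8 183. ]
pin {'position': [417.4, 303.7], 'confidence': 0.22} [632.  2
[... 259 characters left out ...]
56258900258834, 'cx': 312.97393398967137, 'cy': 244.51795532153469, 'k1': -0.18035168504736168, 'position': array([ 390.98611161, -914.3671631 ,  827.22066584]), 'attitude': array([-0.48091981,  0.87130918, -0.08742637,  0.04350955]), 'shot': 2}
pin {'position': [337.7, 294.4], 'confidence': 0.65} [595.  -88.2 183. ]
band {'position': [311.8, 278.5], 'confidence': 0.73} [566.3  11.6 153. ]
jar {'position': [273.5, 213.2], 'confidence': 0.88} [518.9 206.6 200. ]
tumbler {'position': [327.2, 199.1], 'confidence': 0.88} [650.1 252.2 197. ]
whistle {'position': [418.1, 398.4], 'confidence': 0.91} [ 657.2 -352.4  173. ]
shelf {'position': [349.6, 375.4], 'confidence': 0.79} [ 574.9 -260.9  150. ]
```

View pics/scene0.png

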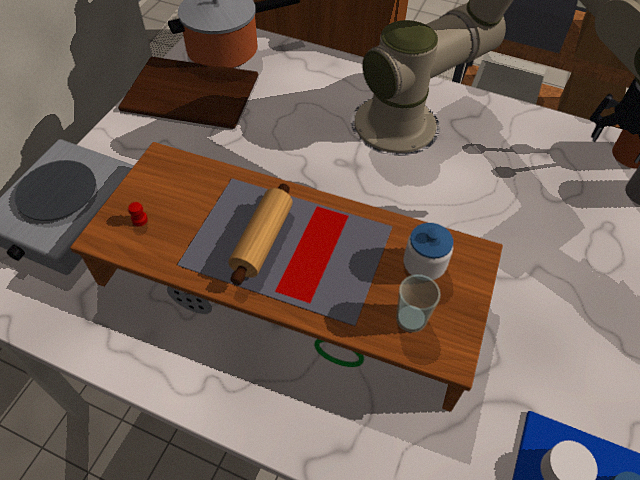

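View pics/side0.png

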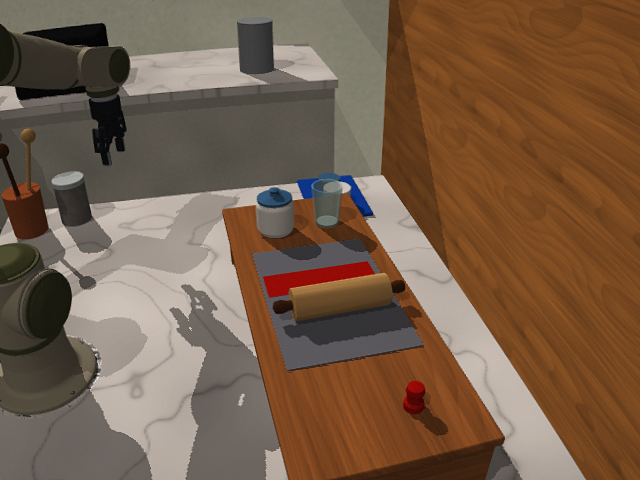

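The scene view shows the pin at about (262,232), with handle ends near (284,188) and (239,275). The band is beside it at about (313,254), the jar and tumbler at (430,250) and (418,303), and the whistle at (137,213). The pin must roll towards +y.

```bash
cat >> h.py <<'E'
def band(p,s=None):
    b,g,r=[p["pixels"][...,i].astype(int) for i in range(3)]
    m=((r>90)&(g<40)&(b<40)).astype(np.uint8)
    n,l,st,_=cv2.connectedComponentsWithStats(m);k=1+st[1:,4].argmax()
    c=max(cv2.findContours((l==k).astype(np.uint8),0,2)[0],key=len)[:,0]
    q=np.array([at_z(p,u,153,s)[:2] for u in c],np.float32)
    return cv2.minAreaRect(q),st[k]
def pin(p,z=183,s=None):
    "wood-coloured barrel mask inside the mat: projected contour rectangle"
    h=cv2.cvtColor(p["pixels"],cv2.COLOR_BGR2HSV)
    m=cv2.inRange(h,(8,60,110),(25,190,255))
    c=max(cv2.findContours(cv2.morphologyEx(m,cv2.MORPH_OPEN,np.ones((5,5))),0,2)[0],key=cv2.contourArea)
    q=np.array([at_z(p,u,z,s)[:2] for u in c[:,0]],np.float32)
    return cv2.minAreaRect(q),cv2.boundingRect(c)
E
python3 - <<'E'
from h import *
for n in["scene","side"]:
    p=capture(n);print(n,band(p),pin(p))
    for u in ([(284,189),(239,275),(291,195),(233,265)] if n=="scene" else [(276,307),(404,287)]): print(u,at_z(p,u,183).round(1))
    if n=="scene":
        for u in [(230,180),(391,227),(354,321),(180,264)]: print("mat",at_z(p,u,153).round(1))
E
```

```text
scene (((583.9708251953125, 8.542928695678711), (218.5645294189453, 69.05944061279297), 2.8672685623168945), array([ 276,  207,   72,   96, 3254], dtype=int32)) (((584.9862670898438, -92.77603149414062), (195.26666259765625, 57.02725601196289), 3.7492551803588867), (236, 188, 56, 81))
(284, 189) [ 485.2 -100.7  183. ]
(239, 275) [706.5 -86.3 183. ]
(291, 195) [494.  -80.7 183. ]
(233, 265) [ 691.7 -106.7  183. ]
mat [ 486.  -229.8  153. ]
mat [465.7 128.  153. ]
mat [693.7 136.1 153. ]
mat [ 714.8 -213.   153. ]
side (((582.523681640625, 9.453916549682617), (219.8201141357422, 69.7518081665039), 2.8478291034698486), array([ 263,  262,  112,   35, 1675], dtype=int32)) (((1510.3555908203125, 1326.476318359375), (3498.44140625, 520.631103515625), 72.64469146728516), (406, 2, 234, 353))
(276, 307) [ 479.6 -101.8  183. ]
(404, 287) [720.7 -91.9 183. ]
```

>>> drive_tool(commands="0 0 .4 0 0 0 60;0 0 .4 0 0 0 60;.22 -.3 0 0 0 -.078 60;.22 -.3 0 0 0 -.078 60;.22 -.3 0 0 0 -.078 60;.22 -.3 0 0 0 -.078 60;.22 -.3 0 0 0 -.078 60;.22 -.3 0 0 0 -.078 60;.22 -.3 0 0 0 -.078 60;.22 -.3 0 0 0 -.078 60;.22 -.3 0 0 0 -.078 60;.22 -.3 0 0 0 -.078 60;.22 -.3 0 0 0 -.078 60;.22 -.3 0 0 0 -.078 60;.22 -.3 0 0 0 -.078 60;.22 -.3 0 0 0 -.078 60;.22 -.3 0 0 0 -.078 60;.22 -.3 0 0 0 -.078 60;.22 -.3 0 0 0 -.078 60;.22 -.3 0 0 0 -.078 60")

```text
time_s: 2.47
eef_pos: [548.3, -39.1, 328.3]
ee_rot: [0.0, 0.644, 0.765, 0.0]
force: [0.8, 0.4, 0.6]
grip_width: 0.599
grip_force: 0.0
```

>>> drive_tool(commands=".2 -.3 0 0 0 -.078 60;.2 -.3 0 0 0 -.078 60;0 0 0 0 0 0 60;0 0 0 0 0 0 60;0 0 0 0 0 0 60")

```text
time_s: 2.88
eef_pos: [587.4, -97.0, 328.2]
ee_rot: [-0.0, 0.688, 0.726, 0.0]
force: [-0.5, -0.3, -0.1]
grip_width: 0.599
grip_force: 0.0
```

```bash
python3 - <<'E'
from h import *
s=sense();p=capture("wrist");cv2.imwrite("pics/w1.png",p["pixels"])
W=rot(s["ee_rot"]);print(s["eef_pos"],W.round(3),s["force"],tips_ahead);print(np.array(p["tool_from_camera"]).round(2))
print(band(p,s),pin(p,183,s),s["grip_width"])
E
```

```text
[587.35157208 -96.96152085 328.21146093] [[-0.053  0.999 -0.   ]
 [ 0.999  0.053  0.   ]
 [ 0.    -0.    -1.   ]] [-0.45054564 -0.26620976 -0.07466385] 17.0
[[   0.     -0.95   -0.32   81.22]
 [   1.      0.     -0.      1.02]
 [   0.     -0.32    0.95 -125.37]
 [   0.      0.      0.      1.  ]]
(((664.790283203125, 22.975322723388672), (56.844051361083984, 38.72296905517578), 3.6350433826446533), array([ 400,    0,   91,   66, 2081], dtype=int32)) (((601.3629150390625, -95.77710723876953), (201.16700744628906, 62.24872970581055), 3.998018503189087), (183, 170, 304, 94)) 0.599053683029641
```

View pics/w1.png

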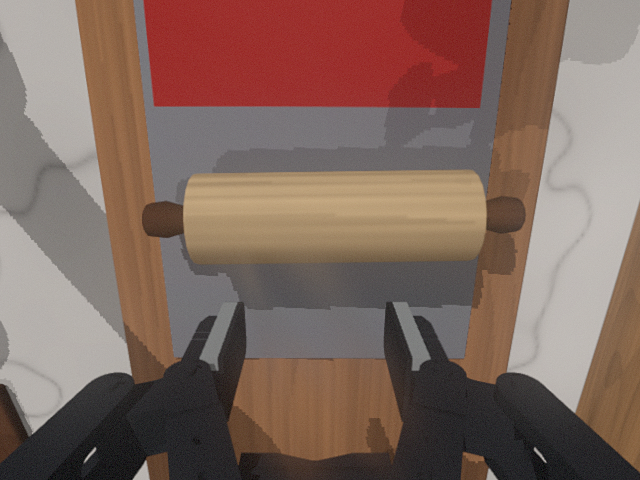

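The wrist view shows the barrel from (186,~218) to (484,~216), with handle tips at (143,220) and (524,214). The band's near edge runs from (154,107) to (481,107). Both pads lie well inside the barrel's length.

```bash
cat >> h.py <<'E'
def fit(p,s,cols):
    """pin axis from the barrel's two silhouette lines in the wrist view -> (y at given columns' ends, points on axis)"""
    h=cv2.cvtColor(p["pixels"],cv2.COLOR_BGR2HSV)
    m=cv2.inRange(h,(8,50,90),(28,200,255));m=cv2.morphologyEx(m,cv2.MORPH_OPEN,np.ones((5,5)))
    A,o=cam(p,s);out=[]
    for c in cols:
        r=np.flatnonzero(m[:,c]); 
        seg=max(np.split(r,np.flatnonzero(np.diff(r)>3)+1),key=len)
        a,b=at_z(p,(c,seg[0]),183,s),at_z(p,(c,seg[-1]),183,s)
        d1,d2=a-o,b-o; d=d1/np.linalg.norm(d1)+d2/np.linalg.norm(d2)   # bisector hits the axis
        q=o+d*(183-o[2])/d[2]; out.append([*q[:2],seg[0],seg[-1]])
    out=np.array(out);k,c0=np.polyfit(out[:,0],out[:,1],1)
    return np.degrees(np.arctan(k)),k,c0,out
E
python3 - <<'E'
from h import *
s=sense();p=capture("wrist")
a,k,c,o=fit(p,s,[210,260,310,360,410,450]);print(a,o.round(1),"y at x=583:",k*583.3+c)
for u in[(143,220),(524,214)]:print(at_z(p,u,183,s).round(1))
for u in[(186,218),(484,216)]:print("bar",at_z(p,u,183,s).round(1))
for u in[(154,107),(481,107)]:print("band",at_z(p,u,153,s).round(1))
E
```

```text
19.42615445634015 [[ 519.4 -100.7  174.   264. ]
 [ 554.2 -247.1  358.   451. ]
 [ 593.  -248.4  358.   459. ]
 [ 631.4 -243.8  359.   452. ]
 [ 650.8  -91.5  171.   261. ]
 [ 677.1  -89.7  170.   261. ]] y at x=583: -177.61761747352193
[ 474.9 -103.7  183. ]
[726.1 -85.8 183. ]
bar [ 503.5 -100.8  183. ]
bar [699.7 -88.7 183. ]
band [475.9 -32.8 153. ]
band [696.9 -20.7 153. ]
```

>>> drive_tool(commands=".13 -.1 -.2 0 0 .022 85;0 0 -.3 0 0 0 85;0 0 -.3 0 0 0 85;0 0 -.15 0 0 0 85;0 0 0 0 0 0 85;0 0 0 0 0 0 85;0 0 0 0 0 0 85")

```text
time_s: 3.57
eef_pos: [601.0, -107.0, 235.4]
ee_rot: [0.001, 0.682, 0.732, 0.001]
force: [0.1, 0.2, 0.4]
grip_width: 0.853
grip_force: 0.0
```

>>> drive_tool(commands="0 0 -.02 0 0 0 85;0 0 -.02 0 0 0 85;0 0 0 0 0 0 85")

```text
time_s: 3.82
eef_pos: [600.6, -107.3, 229.6]
ee_rot: [0.0, 0.682, 0.731, 0.0]
force: [-0.1, 0.4, -0.9]
grip_width: 0.85
grip_force: 0.0
```

>>> drive_tool(commands="0 0 -.02 0 0 0 85;0 0 0 0 0 0 85")

```text
time_s: 3.98
eef_pos: [600.5, -107.3, 227.1]
ee_rot: [-0.0, 0.682, 0.731, -0.0]
force: [-0.2, -0.2, -1.2]
grip_width: 0.851
grip_force: 0.0
```

>>> drive_tool(commands="0 0 -.02 0 0 0 85;0 0 0 0 0 0 85")

```text
time_s: 4.15
eef_pos: [600.5, -107.3, 224.9]
ee_rot: [-0.0, 0.682, 0.731, -0.0]
force: [-0.4, 0.8, 0.4]
grip_width: 0.849
grip_force: 0.0
```

>>> drive_tool(commands="0 0 -.02 0 0 0 85;0 0 0 0 0 0 85")

```text
time_s: 4.32
eef_pos: [600.5, -107.3, 222.9]
ee_rot: [-0.0, 0.682, 0.731, -0.0]
force: [-0.1, -0.2, -0.7]
grip_width: 0.854
grip_force: 0.0
```

>>> drive_tool(commands="0 0 -.015 0 0 0 85;0 0 0 0 0 0 85")

```text
time_s: 4.48
eef_pos: [600.5, -107.3, 221.5]
ee_rot: [-0.0, 0.682, 0.731, -0.0]
force: [1.0, 0.4, 0.3]
grip_width: 0.847
grip_force: 0.0
```

>>> drive_tool(commands="0 0 -.015 0 0 0 85;0 0 0 0 0 0 85")

```text
time_s: 4.65
eef_pos: [600.7, -107.5, 220.9]
ee_rot: [0.001, 0.682, 0.731, 0.0]
force: [-0.9, 0.1, 2.6]
grip_width: 0.85
grip_force: 1.4
```

>>> drive_tool(commands="0 0 -.01 0 0 0 85;0 0 0 0 0 0 85")

```text
time_s: 4.82
eef_pos: [600.7, -107.8, 220.7]
ee_rot: [0.001, 0.682, 0.731, 0.0]
force: [-2.4, -1.2, 8.2]
grip_width: 0.847
grip_force: 4.0
```

```bash
python3 - <<'E'
from h import *
p=capture("side");cv2.imwrite("pics/s2.png",cv2.resize(p["pixels"][200:360,230:450],None,fx=3,fy=3));s=sense();print(s["force"],s["eef_pos"])
E
```

```text
[-2.01526541 -1.21687022  7.9495635 ] [ 600.71221029 -107.77288149  220.66031954]
```

View pics/s2.png

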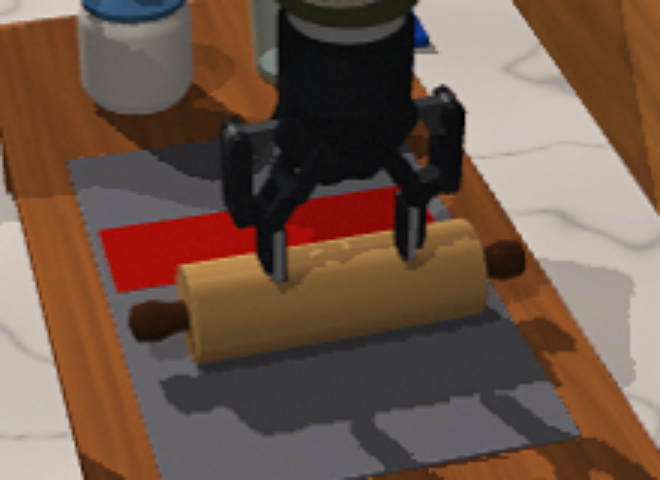

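Both pads rest on the barrel top with about 8 N. First stroke.

>>> drive_tool(commands="0 .02 0 0 0 0 85;-.003 .04 0 0 0 0 85;-.003 .04 0 0 0 0 85;-.003 .04 0 0 0 0 85;-.003 .04 0 0 0 0 85;-.003 .04 0 0 0 0 85;-.003 .04 0 0 0 0 85;-.003 .04 0 0 0 0 85;-.003 .04 0 0 0 0 85;-.003 .04 0 0 0 0 85;-.003 .04 0 0 0 0 85;0 .02 0 0 0 0 85;0 0 0 0 0 0 85;0 0 0 0 0 0 85")

```text
time_s: 6.03
eef_pos: [597.7, -63.4, 221.2]
ee_rot: [0.001, 0.682, 0.732, 0.0]
force: [-3.6, 0.6, 11.3]
grip_width: 0.85
grip_force: 6.0
```

>>> drive_tool(commands="0 0 .1 0 0 0 85;0 0 .3 0 0 0 85;.01 -.22 .3 0 0 0 85;0 0 0 0 0 0 85;0 0 0 0 0 0 85;0 0 0 0 0 0 85")

```text
time_s: 6.53
eef_pos: [598.3, -85.3, 288.6]
ee_rot: [-0.001, 0.682, 0.731, -0.0]
force: [0.3, 0.4, -0.6]
grip_width: 0.849
grip_force: 0.0
```

```bash
cat > m.py <<'E'
from h import *
import sys
s=sense();p=capture("wrist");cv2.imwrite(f"pics/{sys.argv[1]}.png",p["pixels"])
A,o=cam(p,s)
h=cv2.cvtColor(p["pixels"],cv2.COLOR_BGR2HSV);m=cv2.inRange(h,(8,50,90),(28,200,255));m=cv2.morphologyEx(m,cv2.MORPH_OPEN,np.ones((5,5)))
n,l,st,ce=cv2.connectedComponentsWithStats(m)
print("eef",s["eef_pos"].round(1),"t",s["time_s"],"f",s["force"].round(1))
for i in range(1,n):
    if st[i,4]>4000: print(i,st[i])
b=boxes_of(p,"pin");print(b[:1])
if b:
    c=b[0]["position"]
    P=[]
    i=l[int(c[1]),int(c[0])]
    x,y,w,hh,_=st[i]
    for c in np.linspace(x+12,x+w-12,12).astype(int):
        r=np.flatnonzero(l[:,c]==i)
        if r[0]==0 or r[-1]==479: continue
        d=sum((lambda v:v/np.linalg.norm(v))(at_z(p,(c,q),183,s)-o) for q in (r[0],r[-1]))
        q=o+d*(183-o[2])/d[2];P.append(q[:2])
    P=np.array(P);print(P.round(1).tolist())
    k,c0=np.polyfit(P[:,0],P[:,1],1);print("angle",np.degrees(np.arctan(k)),"y at 600:",k*600+c0)
R_=band(p,s);print("band",R_)
E
python3 m.py w3
```

```text
eef [598.3 -85.3 288.6] t 6.5333 f [ 0.3  0.4 -0.6]
1 [   24     0   112   395 21427]
2 [  134     0   455   381 57519]
5 [ 596  270   44  173 4115]
6 [  193   400   244    71 12782]
[{'position': [315.1, 220.3], 'confidence': 0.59}]
[[503.6, -78.9], [525.6, -77.9], [547.6, -76.4], [569.4, -74.9], [591.3, -73.3], [613.1, -71.8], [635.5, -70.2], [657.3, -68.6], [679.3, -67.0], [708.1, -97.0]]
angle -0.7044199444993834 y at 600: -75.56932685255477
band (((664.6438598632812, 23.091468811035156), (34.35466003417969, 69.65558624267578), 65.03680419921875), array([ 385,   11,  107,   85, 2133], dtype=int32))
```

>>> drive_tool(commands="0 0 -.34 0 0 0 85;0 0 -.29 0 0 0 85;0 0 -.03 0 0 0 85;0 0 -.03 0 0 0 85;0 0 0 0 0 0 85;0 .02 0 0 0 0 85;-.003 .04 0 0 0 -.001 85;-.003 .04 0 0 0 -.001 85;-.003 .04 0 0 0 -.001 85;-.003 .04 0 0 0 -.001 85;-.003 .04 0 0 0 -.001 85;-.003 .04 0 0 0 -.001 85;-.003 .04 0 0 0 -.001 85;-.003 .04 0 0 0 -.001 85;-.003 .04 0 0 0 -.001 85;-.003 .04 0 0 0 -.001 85;0 .04 0 0 0 0 85;0 .02 0 0 0 0 85;0 0 0 0 0 0 85;0 0 0 0 0 0 85")

```text
time_s: 8.3
eef_pos: [595.0, -36.7, 220.9]
ee_rot: [-0.0, 0.684, 0.729, -0.0]
force: [-6.2, 0.5, 8.5]
grip_width: 0.851
grip_force: 4.5
```

>>> drive_tool(commands="0 0 .1 0 0 0 85;.02 -.12 .1 0 0 0 85;.02 -.12 0 0 0 0 85;0 0 0 0 0 0 85;0 0 -.1 0 0 0 85;0 0 -.07 0 0 0 85;0 0 -.03 0 0 0 85;0 0 0 0 0 0 85")

```text
time_s: 8.97
eef_pos: [599.3, -61.3, 220.7]
ee_rot: [0.0, 0.685, 0.729, -0.0]
force: [-3.6, -1.5, 9.5]
grip_width: 0.851
grip_force: 4.9
```

>>> drive_tool(commands="0 .02 0 0 0 0 85;-.003 .04 0 0 0 -.001 85;-.003 .04 0 0 0 -.001 85;-.003 .04 0 0 0 -.001 85;-.003 .04 0 0 0 -.001 85;-.003 .04 0 0 0 -.001 85;-.003 .04 0 0 0 -.001 85;-.003 .04 0 0 0 -.001 85;-.003 .04 0 0 0 -.001 85;-.003 .04 0 0 0 -.001 85;-.003 .04 0 0 0 -.001 85;0 .04 0 0 0 0 85;0 .02 0 0 0 0 85;0 0 0 0 0 0 85;0 0 0 0 0 0 85")

```text
time_s: 10.22
eef_pos: [596.1, -12.6, 220.9]
ee_rot: [-0.0, 0.687, 0.726, -0.0]
force: [-6.1, 0.6, 12.2]
grip_width: 0.847
grip_force: 6.2
```

>>> drive_tool(commands="0 0 .1 0 0 0 85;0 0 .3 0 0 0 85;.04 -.24 .3 0 0 0 85;0 0 0 0 0 0 85;0 0 0 0 0 0 85;0 0 0 0 0 0 85")

```text
time_s: 10.72
eef_pos: [600.2, -37.0, 289.0]
ee_rot: [-0.001, 0.688, 0.726, -0.0]
force: [0.5, -0.1, -0.4]
grip_width: 0.847
grip_force: 0.0
```

```bash
python3 m.py w4
```

```text
eef [600.2 -37.  289. ] t 10.7167 f [ 0.5 -0.1 -0.4]
1 [   14     0   120   396 21295]
3 [  124     0   455   379 56679]
5 [ 597  269   43  174 4012]
[{'position': [305.8, 219.7], 'confidence': 0.74}]
[[499.5, -30.2], [521.7, -29.9], [543.7, -28.4], [565.7, -27.1], [587.6, -25.4], [609.5, -24.1], [631.8, -22.3], [653.7, -20.8], [675.6, -19.3], [704.4, -53.8], [714.2, 11.2]]
angle 3.213935315813679 y at 600: -25.09450969046062
band (((648.0044555664062, 36.39461135864258), (2.377333641052246, 0.41968199610710144), 48.91936111450195), array([400, 106,   4,   4,   5], dtype=int32))
```

View pics/w4.png

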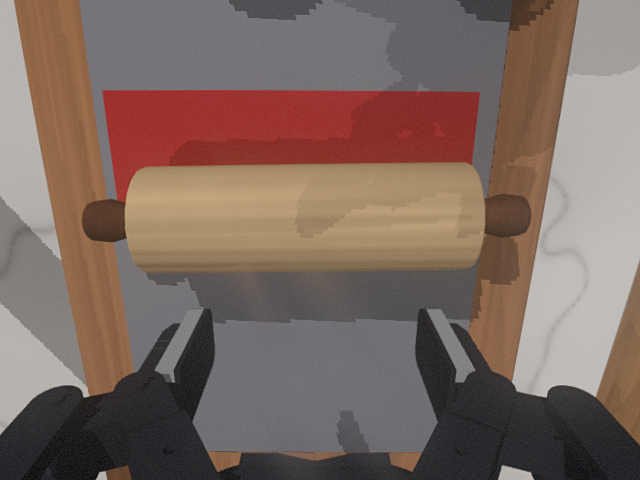

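The pin is now about halfway onto the band: barrel axis at row ~217 and the band's far edge at rows 91–93. The pin is still skewed by about 1° to the band.

```bash
python3 - <<'E'
from h import *
s=sense();p=capture("wrist")
q=[at_z(p,u,153,s) for u in[(104,91),(479,93)]];d=q[1]-q[0];print(np.round(q,1),np.degrees(np.arctan2(d[1],d[0])))
E
```

```text
[[473.6  36.9 153. ]
 [691.8  47.7 153. ]] 2.818365465336516
```

>>> drive_tool(commands="0 0 -.34 0 0 0 100;0 0 -.26 0 0 0 100;0 0 0 0 0 0 100;0 0 -.05 0 0 0 100;0 0 -.04 0 0 0 100;0 0 0 0 0 0 100;0 0 0 0 0 0 100")

```text
time_s: 11.45
eef_pos: [600.9, -37.4, 222.3]
ee_rot: [0.001, 0.688, 0.726, 0.0]
force: [0.7, -0.1, -0.2]
grip_width: 0.996
grip_force: 0.0
```

>>> drive_tool(commands="0 0 -.035 0 0 0 100;0 0 -.02 0 0 0 100;0 0 0 0 0 0 100")

```text
time_s: 11.7
eef_pos: [600.8, -37.5, 216.3]
ee_rot: [0.001, 0.688, 0.726, 0.0]
force: [-0.3, -0.0, 1.6]
grip_width: 0.999
grip_force: 0.9
```

>>> drive_tool(commands="0 0 -.02 0 0 0 100;0 0 0 0 0 0 100")

```text
time_s: 11.87
eef_pos: [600.9, -37.8, 215.8]
ee_rot: [0.001, 0.688, 0.726, 0.0]
force: [-2.1, -0.9, 11.1]
grip_width: 1.003
grip_force: 5.7
```

Now a 36 mm stroke with about 2.7° of clockwise yaw.

>>> drive_tool(commands="0 .02 0 0 0 -.006 100;-.002 .04 0 0 0 -.007 100;-.002 .04 0 0 0 -.007 100;-.002 .04 0 0 0 -.007 100;-.002 .04 0 0 0 -.007 100;-.002 .04 0 0 0 -.007 100;-.002 .04 0 0 0 -.007 100;-.002 .04 0 0 0 -.007 100;-.002 .04 0 0 0 -.007 100;0 .02 0 0 0 0 100;0 0 0 0 0 0 100;0 0 0 0 0 0 100")

```text
time_s: 12.87
eef_pos: [598.9, -1.4, 216.6]
ee_rot: [0.001, 0.705, 0.709, 0.0]
force: [-7.4, 0.3, 17.7]
grip_width: 0.999
grip_force: 8.9
```

>>> drive_tool(commands="0 0 .1 0 0 0 100;0 0 .3 0 0 .02 100;.01 -.18 .3 0 0 .02 100;0 0 0 0 0 0 100;0 0 0 0 0 0 100;0 0 0 0 0 0 100")

```text
time_s: 13.37
eef_pos: [599.7, -19.3, 283.1]
ee_rot: [-0.001, 0.694, 0.72, -0.0]
force: [-0.3, 0.4, -0.6]
grip_width: 0.998
grip_force: 0.0
```

```bash
python3 m.py w5
```

```text
eef [599.7 -19.3 283.1] t 13.3667 f [-0.3  0.4 -0.6]
1 [    3     0   125   390 21130]
3 [  116     0   463   373 56943]
[{'position': [304.2, 219.8], 'confidence': 0.64}]
[[497.2, -10.7], [518.8, -11.0], [541.0, -9.6], [563.1, -8.0], [585.0, -6.6], [606.9, -5.2], [628.7, -3.5], [650.5, -1.9], [672.4, -0.4], [699.5, -29.7], [714.4, 14.4]]
angle 2.0317038414218853 y at 600: -6.820215667635566
band (((524.4581298828125, 27.477527618408203), (0.6430725455284119, 0.5835504531860352), 1.9365168809890747), array([188, 145,   2,   2,   4], dtype=int32))
```

View pics/w5.png

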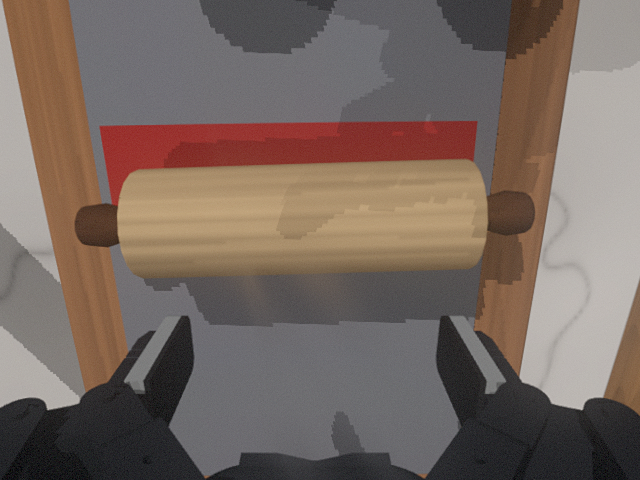

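>>> drive_tool(commands="0 .03 -.34 0 0 .04 100;0 0 -.3 0 0 0 100;0 0 -.025 0 0 0 100;0 0 -.02 0 0 0 100;0 0 0 0 0 0 100;0 0 0 0 0 0 100;0 .02 0 0 0 0 100;-.002 .03 0 0 0 0 100;-.002 .04 0 0 0 0 100;-.002 .04 0 0 0 0 100;-.002 .04 0 0 0 0 100;-.002 .04 0 0 0 0 100;-.002 .03 0 0 0 0 100;0 .02 0 0 0 0 100;0 .01 0 0 0 0 100;0 .01 0 0 0 0 100;0 0 0 0 0 0 100;0 0 0 0 0 0 100;0 0 0 0 0 0 100")

```text
time_s: 15.05
eef_pos: [598.0, 11.9, 216.6]
ee_rot: [-0.0, 0.682, 0.731, -0.001]
force: [-9.6, -1.0, 14.9]
grip_width: 0.999
grip_force: 7.5
```

>>> drive_tool(commands="0 0 .1 0 0 0 100;0 0 .3 0 0 0 100;0 -.2 .3 0 0 0 100;0 0 0 0 0 0 100;0 0 0 0 0 0 100;0 0 0 0 0 0 100")

```text
time_s: 15.55
eef_pos: [598.5, -8.1, 284.2]
ee_rot: [-0.001, 0.683, 0.731, -0.0]
force: [-0.8, -0.6, 0.8]
grip_width: 0.998
grip_force: 0.0
```

```bash
python3 m.py w6
```

```text
eef [598.5  -8.1 284.2] t 15.55 f [-0.8 -0.6  0.8]
1 [   12     0   114   392 21194]
2 [  118     0   469   368 54853]
[{'position': [305.5, 217.7], 'confidence': 0.55}]
[[496.6, 1.8], [518.7, 2.7], [540.8, 4.2], [563.3, 5.8], [585.2, 7.0], [607.7, 8.6], [629.5, 10.4], [652.0, 12.0], [674.0, 13.5], [702.0, -10.6], [714.7, 35.3]]
angle 3.460351117324112 y at 600: 7.760900266270973
band (((512.124267578125, 36.931297302246094), (1.1749008893966675, 0.0), -91.82488250732422), array([173, 142,   1,   3,   3], dtype=int32))
```

View pics/w6.png

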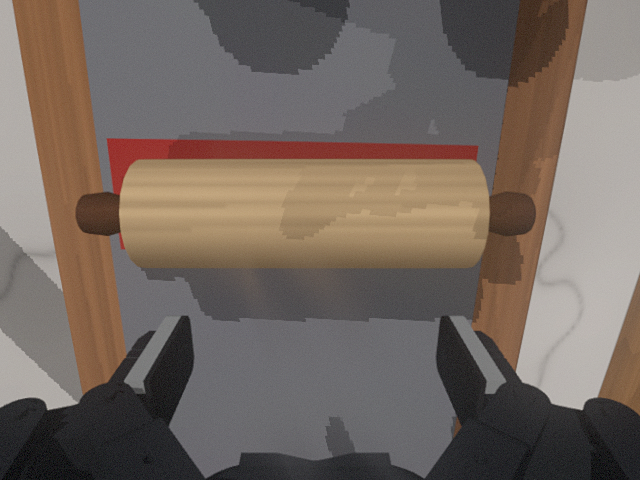

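The pin now lies over the band: far band edge at rows 139–146, near-left corner at (124,249). I'll check the result against the band's far edge, and that the pin is at rest.

```bash
python3 - <<'E'
from h import *
s=sense();p=capture("wrist")
a,b=[at_z(p,u,153,s) for u in[(108,139),(477,146)]];d=(b-a)/np.linalg.norm(b-a);n=np.array([-d[1],d[0]])
c=(a[:2]+b[:2])/2-35*n
print("band",c.round(1),np.degrees(np.arctan2(d[1],d[0])),"offset",((np.array([598,8.0])-c)@n).round(1))
q=[at_z(p,u,183,s) for u in[(76,214),(536,214)]];print(np.round(q,1),((sum(q)/2)[:2]-c)@n)
E
python3 m.py w7 | grep -v band
```

```text
band [584.1   7.6] 2.8855246388467077 offset -0.3
[[466.2  -1.1 183. ]
 [719.6  16.8 183. ]] -0.14421297073614497
eef [598.4  -7.9 284. ] t 15.7 f [-0.7 -0.2  0.1]
1 [   13     0   113   392 21183]
2 [  118     0   470   369 54991]
[]
```

Centred within 1 mm and 1.1° of the band, and at rest.

```bash
python3 -c "from rig import finish_job;print(finish_job())"
```

```text
the job is handed in; nothing more can be done
None
```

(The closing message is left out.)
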